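Re-aim the overhead classroom camera and reset its quick-release clamp

ROBOT

A 7-joint arm with a two-finger parallel gripper is mounted at the origin on the work surface. World frame = base frame: x ahead of the robot, y to its left, z up, the work surface at z = 0. Lengths are in m, angles in rad, forces in N, time in s.
With the tool pointing down it reaches from about 0.35 to 0.9 m from the base axis. Payload 8.1 kg.
Tool frame: the origin (TCP) lies between the finger pads; the fingertips stand 22 mm ahead of it and the grasp point (between the pads) lies 3 mm ahead of it (arm.tip_reach is the distance from the TCP to the fingertips, in m); z points along the fingers, y is the line along which they close (so a half turn about z gives the same grasp; the last joint's range is limited). The gripper opens to 92 mm and grips with 3 to 60 N. Pads are 19 mm wide; open, the fingers measure 130 mm over their backs; the gripper's body (75 mm by 190 mm) begins 47 mm behind the grasp point.
Start: joints at [-1.41, 0.434, 0.025, 1.573, -0.012, 1.134, -0.075], TCP at [0.163, 0.603, 0.249] pointing down, gripper open.
Joint ranges: [-2.62, 2.62], [-0.44, 2.09], [-1.27, 1.32], [0.08, 2.57], [-1.32, 4.46], [0.12, 2], [-2.74, 2.74]. Speed limits (rad/s): [2.22, 2.22, 3.01, 3.01, 3.14, 3.14, 3.14].

INTERFACE

Orientations are given as a rotation vector (axis times angle).
In Python, from cell import telemetry, vision, job, arm gives the robot as it stands. The module is installed in compiled form; this text tells all that it offers.
- The arm moves only by the shell command python3 -m creep 'ROWS' [FORCE]. ROWS is text: rows parted by semicolons, each of 7 numbers parted by spaces: the finger opening in cm, from 0 to 9.18, then the shift along the tool's x, y, z in cm, then the turn, a rotation vector about the tool's x, y, z in degrees. A call has 1 to 5 rows; each row is the pose to reach, as a shift and turn from the pose commanded when the call began, along the tool's axes at that moment; what a row does not reach only later rows make up. A row lasts 1/8 s, in which the tool goes at most 62.5 mm and 10.7 degrees, less where a joint would pass 70% of its speed; a pose out of reach is approached as far as the arm can. A call with a gripper value outside its range is refused whole. The fingers move at their own pace and stop on an object; FORCE is the grip in N (left out, the last holds). Time passes only in rows, so rows that repeat a pose let the fingers close. It gives the time, the measured TCP pose, the force, the opening and the grip force at its end, in the units of the state.
- telemetry.observe(): the state, without advancing time (a new reading comes with each control period).
- vision.get_image(name): name is "scene" or "top"; returns the picture (384x512x3 uint8, red, green, blue); there is no depth.
- vision.camera_info(name): a dict with "fov_y" (degrees; the focal length in pixels is half the picture's height over the tangent of half this angle, whatever the lens; pixels are square), "cx", "cy" (the principal point, pixels), "extrinsics" (4x4, takes a point from camera to world coordinates). Camera axes: x right, y down, z forward; pixel columns grow to the right and rows downward; lengths in m; the calibration is good to about 2 mm. A picture is of the moment at which its call begins. camera_info takes no time and is no camera call.
- job.sign_off(): hands the job in; it is judged then, once.
The state is a dict: "clock": time; "joints": joint angles; "dq": joint speeds; "joint_efforts": joint torques, N m; "position": TCP position; "ee_rot": TCP orientation; "force": force on the tool from outside, world axes, zero at the start; "ft_torque": the same for the moment, N m; "width": opening from 0.0 (shut) to 1.0 (fully open); "gripper_force": force on a finger pad.
Only numpy, scipy, OpenCV 4.12 (cv2) and the standard library are available. Lean on these libraries where they do the work, as an engineer would, in place of code of your own. Each camera call takes 0.05 s, during which the arm holds its last target. There are 200 camera calls.

TASK

The overhead camera's boom slips because its quick-release clamp is set too slack. Flip the quick-release lever fully open so that it sticks straight out; with it open, slide the boom until the camera looks straight down at the middle of the wooden coin tray and run the four-armed adjusting nut up clockwise until it stops, finger-tight. Then flip the lever fully closed, flat along the boom, without shifting the camera off the middle, and leave the other things on the table where they are.

Things in the scene. Friction and masses are not known exactly. Their poses are not given: they have to be found in the camera images.
- stand: Camera stand, fixed: steel base plate 170 x 210 mm, column, clamp head. Origin: under the base's centre, on the table. x axis: level along the boom to the camera; z up; nut on the +y side, lever on -y. Boom axis 245 mm above the table, over x. Clamp cheeks: outer faces 25 mm from the boom axis, 50 mm long, ears up to 46 mm above the boom axis. Skewer along y at x = 0, 275 mm above the table
- boom (a joint): slide of the boom in m, 0 to 0.16, growing towards the camera (stand's +x). The boom is a 24 x 24 mm square tube 430 mm long with the camera under its front end. With the lever open it slides against about 3 N; with the lever closed over a tight nut it is clamped hard
- boom_grip (a point): point on the boom's axis, 35 mm behind the lens axis, a good place to take the tube from above: 24 mm wide across y, top 12 mm above this point; the camera's 56 mm wide housing begins 24 mm below this point
- lens (a point): centre of the lens face under the camera, 69 mm below the boom's axis. The camera's housing is white, 78 x 56 x 34 mm
- tray_mid (a point): middle of the wooden coin tray's top, 30 mm above the table. The tray is fixed, 200 x 280 x 30 mm, with 2 x 5 compartments, and lies on the boom's line
- lever (a joint): quick-release cam lever in rad: 0 closed (along the boom, pointing away from the camera), 1.57 straight out (to the stand's -y), 1.75 end of travel. Opens counter-clockwise seen from above, about an upright pin 36 mm from the boom axis on -y, 275 mm above the table. Stays where left; resists with 1 to 4 N at 85 mm, most while closing over a tight nut
- lever_grip (a point): point in the middle of the lever's blade, 85 mm from the pin (when closed: 85 mm to the stand's -x and 7.5 mm to -y of the pin). The steel blade is 9 mm thick, 18 mm high (9 mm up and down from this point) and reaches 122 mm from the pin
- nut (a joint): adjusting nut in rad, growing as it tightens: 0 slack end, 2.8 its stop, finger-tight. Tightening is clockwise seen from its outer end (looking along the stand's -y): arms at the top move to the stand's -x. Stays where left, takes about 7 N at an arm's end to turn (0.19 N m), moves 3.4 mm towards the clamp over its travel, and 2.5 mm outwards when the lever opens
- nut_mid (a point): centre of the nut's arms, on the skewer's level axis, 55 to 61 mm from the boom axis on +y, 275 mm above the table. Black nut, four arms 90 degrees apart, each reaching 39 mm from the axis, 13 to 17 mm wide, 14 mm thick along y, 25 mm clear of the clamp. At the stop one arm leans 0.4 rad past upright towards the stand's -x; its lean is always 0.4 - (2.8 - joint value)
- sanitizer: bystander: clear pump bottle, 66 mm wide, 166 mm tall; origin under its middle
- eraser: bystander: board eraser 130 x 50 x 34 mm; origin under its middle
- stapler: bystander: black stapler 150 x 36 x 62 mm; origin under its middle

How it is judged:
By the outcome, as a careful person would: the job done as asked, in the order asked, and still so for the second after the job is handed in, with the robot touching nothing.
It also fails if it takes over 72 s, if anything falls off the work surface, if the arm or the gripper's body presses on something with over 40 N, if the wrist force passes 120 N, or if a joint passes its speed limit or range.

## Working session

There is one attempt and no reset: what is moved stays moved. The work goes in short steps, Python scripts to look and compute and a shell command to move; the robot and the scene stay as the last step left them, time stands still between calls to the robot, and variables do not carry over. Pictures are saved under pics/ and viewed, at most 10 in all, crops included, and the job is handed in when it is done.

```bash
mkdir -p pics; ls
python3 - <<'E'
from cell import telemetry, vision, job, arm
import cv2
for n in ("scene","top"):
    im=vision.get_image(n); cv2.imwrite(f"pics/{n}0.png",cv2.resize(im[:,:,::-1],(800,600),interpolation=cv2.INTER_CUBIC))
    print(vision.camera_info(n))
s=telemetry.observe()
print({k:s[k] for k in("clock","position","ee_rot","force","width")})
print([a for a in dir(arm) if a[0]!='_'], arm.tip_reach)
E
```

```text
pics
{'fov_y': 44.34989083849015, 'cx': 245.77386683702778, 'cy': 198.87789010502453, 'extrinsics': array([[ 0.89796803,  0.29984797, -0.3220941 ,  1.04113972],
       [ 0.44000355, -0.62357192,  0.64618491, -1.00643831],
       [-0.0070916 , -0.72197593, -0.69188182,  1.2649311 ],
       [ 0.        ,  0.        ,  0.        ,  1.        ]])}
{'fov_y': 47.844123890333734, 'cx': 259.96415901593076, 'cy': 184.88882106272428, 'extrinsics': array([[-0.02748534, -0.98174174,  0.18822252,  0.29223912],
       [-0.99950076,  0.02992543,  0.01013387, -0.00748199],
       [-0.01558148, -0.18785002, -0.98207413,  1.45915194],
       [ 0.        ,  0.        ,  0.        ,  1.        ]])}
{'clock': 0.1, 'position': array([0.16293945, 0.60296157, 0.24802173]), 'ee_rot': array([-4.13370312e-01, -3.11422697e+00,  2.20010395e-03]), 'force': array([-0.16628915, -0.43905923, -0.57582382]), 'width': 0.9972159230246902}
['PlanningError', 'tip_reach'] 0.022
```

View pics/scene0.png

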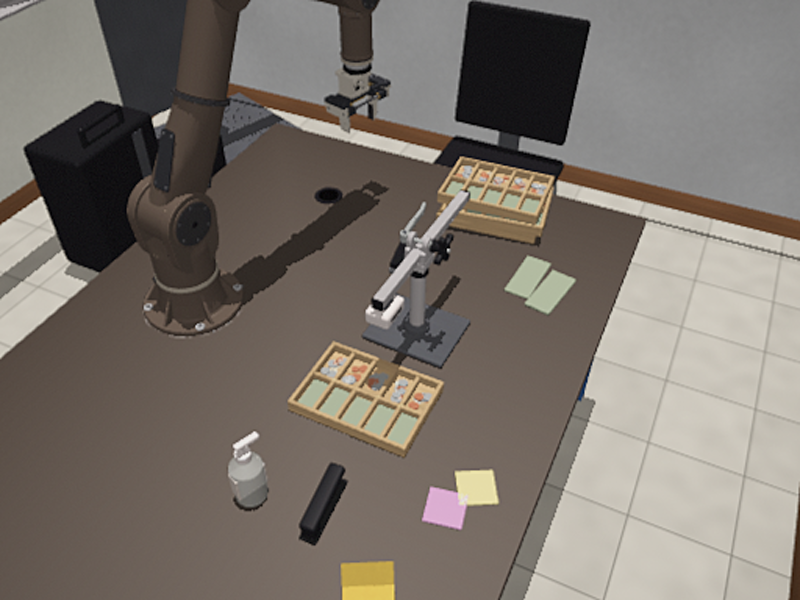

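View pics/top0.png

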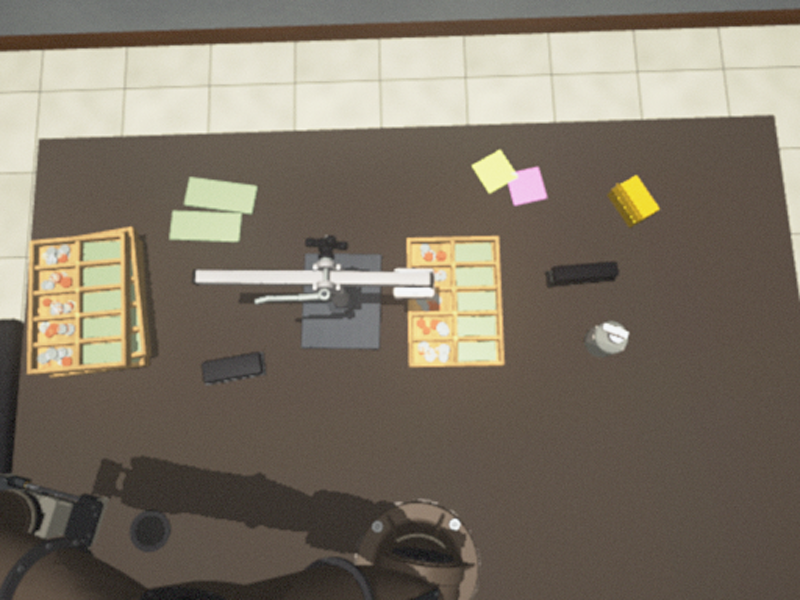

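The scene shows the stand with its boom, the tray in front of the camera (scene px 290-440, 345-450) and a second tray stack behind the stand. In the top view the boom runs (195,277)→(433,279), the nut is at (326,244), the lever is closed from its pin at (325,294) to (257,300), and the target tray has corners (407,237)–(503,366). I'll take an enlarged crop for accuracy.

```bash
cat > h.py <<'E'
import numpy as np, cv2
from cell import telemetry, vision
def cam(n):
    c=vision.camera_info(n); f=192/np.tan(np.radians(c["fov_y"]/2)); return c,f,c["extrinsics"]
def back(n,u,v,z):
    c,f,E=cam(n); d=E[:3,:3]@[(u-c["cx"])/f,(v-c["cy"])/f,1]; o=E[:3,3]; return (o+d*(z-o[2])/d[2])
def proj(n,P):
    c,f,E=cam(n); q=(np.atleast_2d(P)-E[:3,3])@E[:3,:3]; return q[:,:2]/q[:,2:]*f+[c["cx"],c["cy"]]
def crop(n,x0,y0,x1,y1,s,fn,pts=None):
    im=cv2.resize(vision.get_image(n)[y0:y1,x0:x1,::-1],None,fx=s,fy=s,interpolation=cv2.INTER_CUBIC)
    if pts is not None:
        for p in proj(n,pts): cv2.circle(im,tuple(int(round(t)) for t in (p+.5-[x0,y0])*s),2,(0,0,255),-1)
    cv2.imwrite(fn,im)
E
python3 - <<'E'
from h import *
S=1.5625
b=lambda u,v,z:back("top",u/S-.2,v/S-.2,z)[:2].round(4)
print("boom",b(195,276.5,.257),b(433,278.5,.257))
print("tray",[b(*p,.03) for p in((407,237),(498,236),(503,366),(409,367))])
print("base",[b(*p,.01) for p in((380,255),(380,349),(302,348))])
print("pin",b(325,294,.284),"lever",b(257,300,.284),"nut",b(326,244,.275))
crop("top",120,140,330,240,3.8,"pics/c1.png")
E
```

```text
boom [0.558  0.3903] [ 0.5409 -0.0437]
tray [array([0.6821, 0.003 ]), array([ 0.6781, -0.1954]), array([ 0.3957, -0.1909]), array([0.3993, 0.0066])]
base [array([0.6485, 0.0638]), array([0.4411, 0.068 ]), array([0.4481, 0.2358])]
pin [0.5132 0.1491] lever [0.5061 0.2697] nut [0.6069 0.1481]
```

View pics/c1.png

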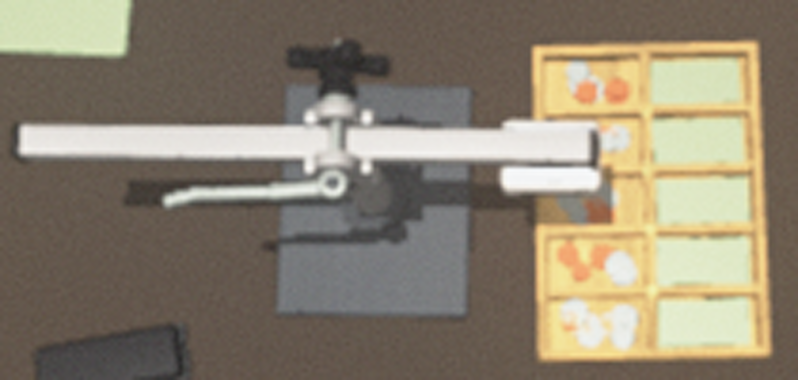

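The crop shows the boom's rear end at (18,140) and front end at (597,147). The lever is closed, from its pin at (332,184) to its tip at (165,200). The nut's arms span (288–388, 60), and the white housing spans 503–600. That gives a stand at about (0.548, 0.150) with its x axis along world (-0.035, -1). I'll write a move planner and compute the lever approach.

```bash
cat >> h.py <<'E'
from scipy.spatial.transform import Rotation as Rt
O=np.array([.548,.150]); PH=np.radians(-92.0)   # stand origin, heading of its x axis
X=np.array([np.cos(PH),np.sin(PH)]); Y=np.array([-X[1],X[0]])
def W(x,y,z): return np.r_[O+x*X+y*Y,z]
def toS(p): d=np.asarray(p)[:2]-O; return np.r_[d@X,d@Y,p[2]]
YB=-2.0   # yaw of tool y: across the boom (stand +y)
def R(yaw):
    a=np.radians(yaw); c,s=np.cos(a),np.sin(a); return Rt.from_matrix(np.array([[-s,c,0],[c,s,0],[0,0,-1]]))
def plan(ts,start=None):
    "ts: (opening cm, stand x,y,z, yaw deg[, rows]); prints creep calls"
    s=telemetry.observe(); p,r=(s["position"],Rt.from_rotvec(s["ee_rot"])) if start is None else start
    rows=[]; pp,rr=p,r
    for t in ts:
        q=W(*t[1:4]); g=R(t[4])
        ang=np.degrees((rr.inv()*g).magnitude()); d=np.linalg.norm(q-pp)
        n=t[5] if len(t)>5 else max(1,int(np.ceil(max(ang/10.,d/.05))))
        for k in range(1,n+1):
            rows.append((t[0],pp+(q-pp)*k/n,rr*Rt.from_rotvec((rr.inv()*g).as_rotvec()*k/n)))
        pp,rr=q,g
    for i in range(0,len(rows),5):
        out=[]
        for o,q,g in rows[i:i+5]:
            v=np.r_[o,r.inv().apply(q-p)*100,(r.inv()*g).as_rotvec(degrees=True)]
            out.append(" ".join(f"{a+0:.4g}" if j in(0,) else f"{round(a,1 if j>3 else 2)+0:g}" for j,a in enumerate(v)))
        print("python3 -m creep '"+"; ".join(out)+"'"); p,r=rows[min(i+4,len(rows)-1)][1:]
def st():
    s=telemetry.observe(); print("t",round(s["clock"],2),"S",toS(s["position"]).round(4),"rv",s["ee_rot"].round(3),"F",s["force"].round(1),"w",round(s["width"]*9.18,2),"gf",round(s["gripper_force"],1))
E
python3 - <<'E'
from h import *
st()
s=telemetry.observe();x=toS(s["position"])
plan([(5,x[0],x[1],.36,75,2),(5,-.085,-.0435,.35,YB),(5,-.085,-.0435,.279,YB,2)])
# stand check
for n,q in (("boom rear",b) for b in ()): pass
P=[W(0,-.036,.28),W(-.085,-.0435,.284),W(-.12,-.0435,.284),W(0,.058,.275),W(.085,.105,.01),W(.085,-.105,.01),W(-.085,-.105,.01),W(-.085,.105,.01)]
print((proj("top",P)-[120,140]+.5)*3.8)
E
```

```text
t 0.15 S [-0.4393 -0.4007  0.2481] rv [-4.130e-01 -3.114e+00  2.000e-03] F [ 0.3  0.5 -0.5] w 9.23 gf 0.0
python3 -m creep '5 0 -0.01 -5.59 0 0 -0.1; 5 0 -0.01 -11.19 -0.1 0 -0.1; 5 -3.89 -2.41 -11.09 -0.1 0 6.9; 5 -7.79 -4.81 -11 -0.1 0 13.9; 5 -11.68 -7.21 -10.9 -0.1 0 20.9'
python3 -m creep '5 -4.49 -0.85 0.09 0 0 7; 5 -8.99 -1.71 0.18 0 0 14; 5 -13.48 -2.56 0.27 0 0 21; 5 -17.97 -3.42 0.36 0 0 28; 5 -22.47 -4.27 0.45 0 0 35'
python3 -m creep '5 -4.17 1.88 0.09 0 0 7; 5 -8.34 3.75 0.18 0 0 14; 5 -12.51 5.63 0.27 0 0 21; 5 -12.51 5.63 3.82 0 0 21; 5 -12.51 5.63 7.37 0 0 21'
[[333.37285166 186.83517637]
 [215.78628906 195.46227136]
 [167.88363686 195.2417288 ]
 [338.10903825  63.72663794]
 [471.90223421  87.64434214]
 [468.45841313 319.01285037]
 [276.39637953 317.88978533]
 [284.90224728  86.9904741 ]]
```

```bash
sed -i 's/O=np.array(\[.548,/O=np.array([.5492,/' h.py
python3 -m creep '5 0 0 -5.6 0 0 0; 5 0 0 -11.2 0 0 0; 5 -3.9 -2.4 -11.1 0 0 6.9; 5 -7.8 -4.8 -11 0 0 13.9; 5 -11.7 -7.2 -10.9 0 0 20.9'
python3 -m creep '5 -4.5 -0.85 0 0 0 7; 5 -9 -1.7 0 0 0 14; 5 -13.5 -2.55 0 0 0 21; 5 -18 -3.4 0 0 0 28; 5 -22.5 -4.3 0 0 0 35'
python3 -m creep '5 -4.2 1.9 0 0 0 7; 5 -8.3 3.75 0 0 0 14; 5 -12.5 5.6 0 0 0 21; 5 -12.5 5.6 0 0 0 21; 5 -12.5 5.6 0 0 0 21'
python3 - <<'E'
from h import *
st(); crop("top",120,140,330,240,3.8,"pics/c2.png")
plan([(5,-.085,-.0435,.33,YB,2),(5,-.085,-.0435,.279,YB,2)])
E
```

```text
clock: 0.78
position: [0.258, 0.5021, 0.3576]
ee_rot: [0.977, 2.986, -0.0]
force: [-0.6, 0.8, -0.4]
width: 0.554
gripper_force: 0.0
clock: 1.4
position: [0.4146, 0.335, 0.3576]
ee_rot: [-1.83, -2.554, 0.0]
force: [0.8, 0.2, 0.0]
width: 0.542
gripper_force: 0.0
clock: 2.02
position: [0.507, 0.2368, 0.3574]
ee_rot: [-2.259, -2.183, 0.001]
force: [-0.3, -0.7, -0.3]
width: 0.547
gripper_force: 0.0
t 2.02 S [-0.0852 -0.0452  0.3574] rv [-2.259e+00 -2.183e+00  1.000e-03] F [-0.3 -0.7 -0.3] w 5.02 gf 0.0
python3 -m creep '5 -0.04 0.1 1.37 0 0 0.1; 5 -0.08 0.21 2.74 -0.1 0 0.1; 5 -0.08 0.21 5.29 -0.1 0 0.1; 5 -0.08 0.21 7.84 -0.1 0 0.1'
```

View pics/c2.png

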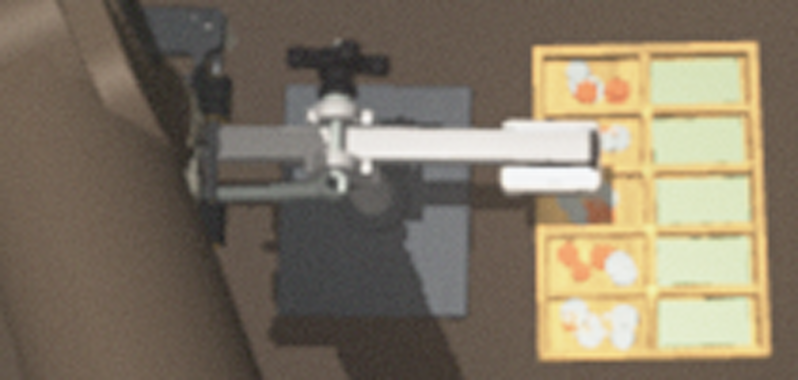

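The gripper hovers over the lever, with the inner finger partly over the boom. I'll stay slightly high (TCP 0.286) so the fingertips clear the boom's top.

```bash
python3 -m creep '4 -0.1 0.1 3.5 0 0 0; 3.5 -0.1 0.2 6 0 0 0; 3.2 -0.1 0.2 7.1 0 0 0; 1 -0.1 0.2 7.1 0 0 0; 0.5 -0.1 0.2 7.1 0 0 0' 10
python3 -m creep '0.5 0 0 0 0 0 0; 0.5 0 0 0 0 0 0' 10
python3 - <<'E'
from h import *
st()
c=np.array([0,-.036])
ts=[]
for a in np.linspace(0,92,13)[1:]:
    t=np.radians(a); v=np.array([-.085,-.0075]); M=np.array([[np.cos(t),-np.sin(t)],[np.sin(t),np.cos(t)]])
    w=c+M@v; ts.append((.5,w[0],w[1],.286,YB+a,1))
ts.append(ts[-1]); 
plan(ts)
E
```

```text
clock: 2.7
position: [0.5098, 0.2357, 0.2878]
ee_rot: [2.259, 2.182, 0.003]
force: [-1.5, -0.1, -0.2]
width: 0.179
gripper_force: 0.0
clock: 2.95
position: [0.5096, 0.2355, 0.2876]
ee_rot: [-2.26, -2.182, -0.002]
force: [-2.2, 0.3, 5.8]
width: 0.099
gripper_force: 10.0
t 2.95 S [-0.0841 -0.0426  0.2876] rv [-2.260e+00 -2.182e+00 -2.000e-03] F [-2.2  0.3  5.8] w 0.9 gf 10.0
python3 -m creep '0.5 -0.09 -1.22 0.16 0.1 -0.1 -7.7; 0.5 -0.41 -2.31 0.16 0.1 -0.1 -15.3; 0.5 -0.88 -3.36 0.16 0.1 -0.1 -23; 0.5 -1.48 -4.32 0.16 0.1 0 -30.7; 0.5 -2.21 -5.2 0.16 0.1 0 -38.3'
python3 -m creep '0.5 -0.18 -1.13 0 0 0 -7.7; 0.5 -0.5 -2.22 0 0 0 -15.3; 0.5 -0.97 -3.26 0 0 0 -23; 0.5 -1.57 -4.23 0 0 0 -30.7; 0.5 -2.3 -5.11 0 0 0 -38.3'
python3 -m creep '0.5 -0.18 -1.13 0 0 0 -7.7; 0.5 -0.5 -2.22 0 0 0 -15.3; 0.5 -0.5 -2.22 0 0 0 -15.3'
```

```bash
python3 -m creep '0.5 -0.2 -1.15 0 0 0 -7.7; 0.5 -0.5 -2.25 0 0 0 -15.3; 0.5 -1 -3.3 0 0 0 -23; 0.5 -1.6 -4.25 0 0 0 -30.7; 0.5 -2.3 -5.15 0 0 0 -38.3'
python3 -m creep '0.5 -0.2 -1.15 0 0 0 -7.7; 0.5 -0.5 -2.2 0 0 0 -15.3; 0.5 -1 -3.25 0 0 0 -23; 0.5 -1.55 -4.25 0 0 0 -30.7; 0.5 -2.3 -5.1 0 0 0 -38.3'
python3 -m creep '0.5 -0.2 -1.1 0 0 0 -7.7; 0.5 -0.5 -2.2 0 0 0 -15.3; 0.5 -0.5 -2.2 0 0 0 -15.3'
python3 - <<'E'
from h import *
st()
x=toS(telemetry.observe()["position"])
print("angle",np.degrees(np.arctan2(*(x[:2]-[0,-.036])[[0,1]][::-1])))
E
```

```text
clock: 3.58
position: [0.4577, 0.2151, 0.2877]
ee_rot: [1.411, 2.805, 0.005]
force: [2.4, 1.8, 2.3]
width: 0.094
gripper_force: 10.0
clock: 4.2
position: [0.4289, 0.1665, 0.2875]
ee_rot: [-0.412, -3.114, -0.004]
force: [-4.9, 3.7, 6.7]
width: 0.098
gripper_force: 10.0
clock: 4.58
position: [0.4276, 0.1423, 0.2874]
ee_rot: [-0.001, -3.14, -0.001]
force: [-7.9, -0.3, 9.7]
width: 0.098
gripper_force: 10.1
t 4.58 S [ 0.0119 -0.1212  0.2874] rv [-1.00e-03 -3.14e+00 -1.00e-03] F [-7.9 -0.3  9.7] w 0.9 gf 10.1
angle -82.0473202562806
```

```bash
python3 -m creep '2.5 0 0 0 0 0 0; 2.5 0 0 0 0 0 0; 2.5 0 0 -3 0 0 0; 4 0 0 -7.5 0 0 0; 4 0 0 -7.5 0 0 0'
python3 - <<'E'
from h import *
st()
H=[W(a,b,z) for a in(.118,.196) for b in(-.028,.028) for z in(.221,.187)]
F=[W(.194,b,z) for b in(-.012,.012) for z in(.233,.257)]+[W(-.236,b,.257) for b in(-.012,.012)]
im=[]
for n,(x0,y0) in (("scene",(215,105)),("top",(200,145))):
    crop(n,x0,y0,x0+100,y0+100,4,f"/tmp/{n}.png",H+F); im.append(cv2.imread(f"/tmp/{n}.png"))
cv2.imwrite("pics/c3.png",np.hstack(im))
plan([(5,.12,0,.36,YB,9),(5,.12,0,.36,YB,1)])
E
```

```text
clock: 5.2
position: [0.4303, 0.1433, 0.3646]
ee_rot: [0.004, 3.136, 0.004]
force: [-0.0, 0.1, -1.2]
width: 0.417
gripper_force: 0.0
t 5.2 S [ 0.0108 -0.1186  0.3646] rv [0.004 3.136 0.004] F [-0.   0.1 -1.2] w 3.83 gf 0.0
python3 -m creep '5 -1.29 -1.25 0.02 0 0 10.2; 5 -2.59 -2.5 0.04 0 0 20.4; 5 -3.88 -3.75 0.06 0 0 30.6; 5 -5.18 -5 0.08 0 0 40.8; 5 -6.47 -6.25 0.09 0 0 51'
python3 -m creep '5 -1.79 0.22 0.02 0 0 10.2; 5 -3.57 0.44 0.04 0 0 20.4; 5 -5.36 0.66 0.06 0 0 30.6; 5 -7.14 0.88 0.08 0 0 40.8; 5 -7.14 0.88 0.08 0 0 40.8'
```

View pics/c3.png

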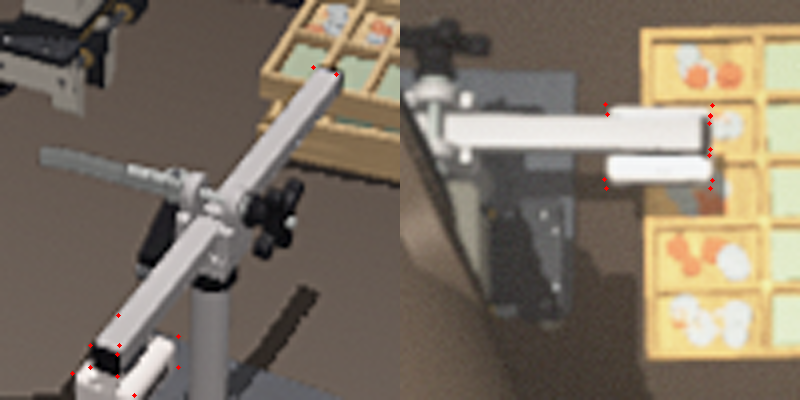

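The lever now stands out on the robot side (scene crop 40–190, 150–185). The housing overlay matches in the top view (605–713 px), so the lens is at stand x≈0.157. The tray's middle is at 0.244, which makes the slide about 87 mm. Next I'll grip the boom.

```bash
python3 -m creep '5 -1.3 -1.25 0 0 0 10.2; 5 -2.6 -2.5 0 0 0 20.4; 5 -3.9 -3.75 0 0 0 30.6; 5 -5.2 -5 0 0 0 40.8; 5 -6.5 -6.25 0 0 0 51'
python3 -m creep '5 -1.8 0.2 0 0 0 10.2; 5 -3.6 0.4 0 0 0 20.4; 5 -5.4 0.65 0 0 0 30.6; 5 -7.15 0.9 0 0 0 40.8; 5 -7.15 0.9 0 0 0 40.8'
python3 - <<'E'
from h import *
st()
plan([(5,.122,0,.31,YB,2),(5,.122,0,.254,YB,2)])
E
```

```text
clock: 5.92
position: [0.4934, 0.0796, 0.3603]
ee_rot: [-1.363, -2.829, 0.003]
force: [0.4, 0.4, 0.5]
width: 0.545
gripper_force: 0.0
clock: 6.55
position: [0.5454, 0.0292, 0.3603]
ee_rot: [-2.26, -2.182, 0.004]
force: [0.5, -1.0, 0.1]
width: 0.548
gripper_force: 0.0
t 6.55 S [0.1209 0.0004 0.3603] rv [-2.26  -2.182  0.004] F [ 0.5 -1.   0.1] w 5.03 gf 0.0
python3 -m creep '5 -0.05 -0.01 2.51 -0.1 0 0; 5 -0.1 -0.03 5.03 -0.1 0.1 0; 5 -0.1 -0.02 7.83 -0.1 0.1 0; 5 -0.1 -0.02 10.63 -0.1 0.1 0'
```

```bash
python3 -m creep '5 0 0 3.5 0 0 0; 5 -0.1 0 7 0 0 0; 5 -0.1 0 10.6 0 0 0; 2 -0.1 0 10.6 0 0 0; 2 -0.1 0 10.6 0 0 0' 20
python3 -m creep '2 0 0 0 0 0 0; 2 -0.5 0 0 0 0 0; 2 -2 0 0 0 0 0; 2 -4 0 0 0 0 0; 2 -6 0 0 0 0 0' 20
python3 -m creep '2 -1.5 0 0 0 0 0; 2 -2.4 0 0 0 0 0; 2 -2.7 0 0 0 0 0; 2 -2.7 0 0 0 0 0; 2 -2.7 0 0 0 0 0' 20
python3 - <<'E'
from h import *
st()
E
```

```text
clock: 7.18
position: [0.5456, 0.0294, 0.2567]
ee_rot: [2.256, 2.186, 0.001]
force: [-0.4, -0.2, 0.7]
width: 0.373
gripper_force: 0.0
clock: 7.8
position: [0.5423, -0.0301, 0.2569]
ee_rot: [-2.255, -2.184, -0.001]
force: [-8.6, 3.2, 6.4]
width: 0.257
gripper_force: 20.0
clock: 8.43
position: [0.5412, -0.0581, 0.2569]
ee_rot: [-2.257, -2.182, 0.001]
force: [-8.3, -0.5, 7.3]
width: 0.258
gripper_force: 20.0
t 8.43 S [ 0.2083 -0.0007  0.2569] rv [-2.257e+00 -2.182e+00  1.000e-03] F [-8.3 -0.5  7.3] w 2.37 gf 20.0
```

```bash
python3 -m creep '5 0 0 0 0 0 0; 5 0 0 0 0 0 0; 5 0 0 -3 0 0 0; 9.18 0 0 -9 0 0 0; 9.18 0 0 -14 0 0 0'
python3 - <<'E'
from h import *
st()
P=[W(0,.058,.275),W(0,.065,.275)]
crop("scene",230,120,310,200,5,"/tmp/a.png")
plan([(9.18,-.07,.058,.39,88,9),(9.18,-.07,.058,.39,88,1)])
E
```

```text
clock: 9.05
position: [0.5427, -0.0579, 0.3982]
ee_rot: [2.257, 2.183, 0.002]
force: [1.1, -0.9, -0.6]
width: 0.715
gripper_force: 0.0
t 9.05 S [0.208  0.0007 0.3982] rv [2.257e+00 2.183e+00 2.000e-03] F [ 1.1 -0.9 -0.6] w 6.57 gf 0.0
python3 -m creep '9.18 3.09 0.62 0.17 0.1 0 -10; 9.18 6.19 1.24 0.34 0.1 0.1 -20; 9.18 9.28 1.85 0.51 0.2 0.1 -30; 9.18 12.37 2.47 0.68 0.2 0.2 -40; 9.18 15.47 3.09 0.85 0.3 0.2 -50'
python3 -m creep '9.18 1.52 2.77 0.17 0.1 0 -10; 9.18 3.03 5.53 0.34 0.1 0.1 -20; 9.18 4.55 8.3 0.52 0.2 0.1 -30; 9.18 6.07 11.06 0.69 0.2 0.2 -40; 9.18 6.07 11.06 0.69 0.2 0.2 -40'
```

```bash
python3 -m creep '9.18 3.1 0.6 0 0 0 -10; 9.18 6.2 1.25 0 0 0 -20; 9.18 9.3 1.85 0 0 0 -30; 9.18 12.4 2.5 0 0 0 -40; 9.18 15.5 3.1 0 0 0 -50'
python3 -m creep '9.18 1.5 2.8 0 0 0 -10; 9.18 3 5.5 0 0 0 -20; 9.18 4.5 8.3 0 0 0 -30; 9.18 6.1 11.1 0 0 0 -40; 9.18 6.1 11.1 0 0 0 -40'
python3 - <<'E'
from h import *
st()
m=.2444
H=[W(m+a,b,z) for a in(-.039,.039) for b in(-.028,.028) for z in(.221,.187)]
crop("top",240,145,340,245,4,"/tmp/b.png",H)
cv2.imwrite("pics/c4.png",np.hstack([cv2.imread("/tmp/a.png"),cv2.imread("/tmp/b.png")]))
ax=np.array([.075,.065,.275])
E
```

```text
clock: 9.72
position: [0.579, 0.0972, 0.396]
ee_rot: [1.115, 2.936, 0.001]
force: [0.8, 0.8, 0.4]
width: 0.998
gripper_force: 0.0
clock: 10.35
position: [0.6072, 0.2227, 0.395]
ee_rot: [-0.043, -3.141, -0.002]
force: [-0.5, -0.6, 0.4]
width: 1.001
gripper_force: 0.0
t 10.35 S [-0.0747  0.0554  0.395 ] rv [-4.300e-02 -3.141e+00 -2.000e-03] F [-0.5 -0.6  0.4] w 9.19 gf 0.0
```

View pics/c4.png

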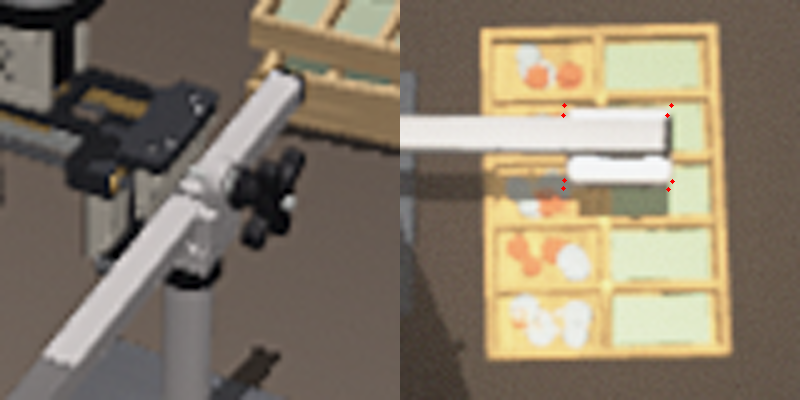

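The boom is now over the tray, with the housing at (568–671, 110–183) agreeing with the predicted outline within about 1–2 mm. In the scene crop the nut's arms end near (295,158), (252,240), (240,185) and (288,225). I'll project candidate leans to compare.

```bash
python3 - <<'E'
from h import *
for y in(.058,.066):
  for th in range(-45,45,15):
    P=[W(-.037*np.sin(np.radians(th+k)),y,.275+.037*np.cos(np.radians(th+k))) for k in(0,90,180,270)]
    print(y,th,((proj("scene",P)-[230,120]+.5)*5).round(0).astype(int).tolist())
E
python3 - <<'E'
import cv2,numpy as np
a=cv2.imread("../tmp/a.png")[130:270,210:330]
cv2.imwrite("pics/c5.png",cv2.convertScaleAbs(cv2.resize(a,None,fx=4,fy=4,interpolation=cv2.INTER_CUBIC),alpha=2.2,beta=20))
E
```

```text
0.058 -45 [[254, 185], [288, 141], [284, 203], [251, 247]]
0.058 -30 [[260, 171], [291, 146], [278, 216], [248, 243]]
0.058 -15 [[266, 159], [292, 153], [273, 227], [246, 236]]
0.058 0 [[272, 150], [292, 164], [267, 237], [246, 225]]
0.058 15 [[278, 144], [291, 176], [261, 243], [247, 213]]
0.058 30 [[283, 141], [288, 189], [255, 247], [250, 199]]
0.066 -45 [[265, 189], [299, 145], [294, 206], [262, 250]]
0.066 -30 [[271, 175], [302, 149], [289, 219], [259, 246]]
0.066 -15 [[277, 163], [303, 157], [283, 231], [257, 239]]
0.066 0 [[283, 153], [303, 167], [277, 240], [257, 229]]
0.066 15 [[289, 147], [301, 179], [271, 247], [258, 217]]
0.066 30 [[294, 144], [298, 192], [266, 250], [261, 203]]
```

View pics/c5.png

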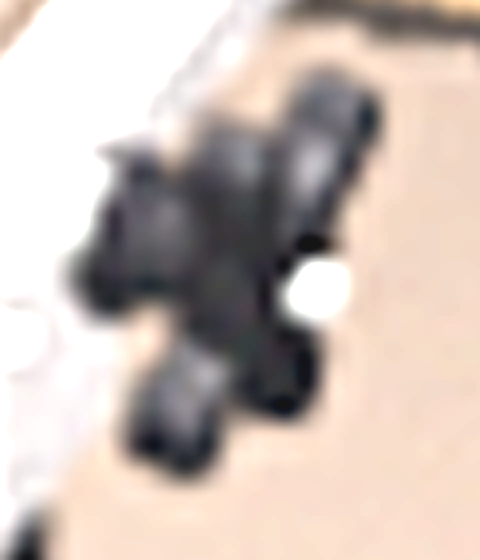

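The arms end at about (266,162), (294,155), (281,226) and (255,241), so one arm leans roughly −20°. The nut is then at about 0.48 rad, with some 133° to go. I'll do it in two strokes, using one open finger as a pusher.

```bash
cat >> h.py <<'E'
def nutpt(th,r=.028,w=.008,du=0):
    t=np.radians(th); return (9.18,-(r*np.sin(t)-w*np.cos(t)+du)-.046,.059,.275+r*np.cos(t)+w*np.sin(t)+.022,88)
E
python3 - <<'E'
from h import *
pre=nutpt(-20,du=-.010)
plan([pre[:3]+(.36,88,2),pre+(3,)]+[nutpt(t)+(1,) for t in np.linspace(-20,45,9)]+[nutpt(45)+(1,)])
E
```

```text
python3 -m creep '9.18 -0.16 -2.68 1.77 0 0 0.1; 9.18 -0.32 -5.36 3.53 0 0 0.1; 9.18 -0.32 -5.36 4.85 0 0 0.1; 9.18 -0.32 -5.36 6.16 0 0 0.1; 9.18 -0.32 -5.36 7.47 0 0 0.1'
python3 -m creep '9.18 0 1 0 0 0 0; 9.18 0 1.35 -0.22 0 0 0; 9.18 0 1.73 -0.38 0 0 0; 9.18 0 2.13 -0.5 0 0 0; 9.18 0 2.53 -0.55 0 0 0'
python3 -m creep '9.18 0 0.41 0 0 0 0; 9.18 0 0.82 0.07 0 0 0; 9.18 0 1.22 0.19 0 0 0; 9.18 0 1.59 0.36 0 0 0; 9.18 0 1.59 0.36 0 0 0'
```

```bash
python3 -m creep '9.18 -0.2 -2.7 1.8 0 0 0; 9.18 -0.3 -5.35 3.5 0 0 0; 9.18 -0.3 -5.35 4.9 0 0 0; 9.18 -0.3 -5.35 6.2 0 0 0; 9.18 -0.3 -5.35 7.5 0 0 0'
python3 -m creep '9.18 0 1 0 0 0 0; 9.18 0 1.35 -0.2 0 0 0; 9.18 0 1.7 -0.4 0 0 0; 9.18 0 2.1 -0.5 0 0 0; 9.18 0 2.5 -0.55 0 0 0'
python3 -m creep '9.18 0 0.4 0 0 0 0; 9.18 0 0.8 0.1 0 0 0; 9.18 0 1.2 0.2 0 0 0; 9.18 0 1.6 0.35 0 0 0; 9.18 0 1.6 0.35 0 0 0'
python3 - <<'E'
from h import *
st()
x=toS(telemetry.observe()["position"]); 
a=nutpt(-45,du=-.013)
plan([(9.18,x[0],.059,.355,88,1),a[:3]+(.355,88,2),a+(2,)]+[nutpt(t)+(1,) for t in np.linspace(-45,23,9)])
E
```

```text
clock: 11.02
position: [0.6085, 0.1667, 0.3201]
ee_rot: [0.052, 3.141, 0.001]
force: [-0.3, -0.1, -0.7]
width: 0.996
gripper_force: 0.0
clock: 11.65
position: [0.6088, 0.1897, 0.3257]
ee_rot: [-0.055, -3.139, 0.005]
force: [-2.0, -7.2, -4.2]
width: 1.0
gripper_force: 3.6
clock: 12.28
position: [0.609, 0.2057, 0.3222]
ee_rot: [-0.054, -3.138, 0.005]
force: [-3.7, -7.0, 0.7]
width: 1.005
gripper_force: 3.3
t 12.28 S [-0.0577  0.0578  0.3222] rv [-0.054 -3.138  0.005] F [-3.7 -7.   0.7] w 9.22 gf 3.3
python3 -m creep '9.18 -0.11 -0.01 -3.28 -0.2 -0.2 0; 9.18 -0.11 -2.52 -3.27 -0.2 -0.2 0; 9.18 -0.11 -5.03 -3.26 -0.2 -0.2 0; 9.18 -0.11 -5.02 -1.07 -0.2 -0.2 0; 9.18 -0.12 -5.01 1.13 -0.2 -0.2 0'
python3 -m creep '9.18 0 1.3 0 0 0 0; 9.18 0 1.54 -0.36 0 0 0; 9.18 0 1.82 -0.68 0 0 0; 9.18 0 2.16 -0.96 0 0 0; 9.18 0 2.53 -1.18 0 0 0'
python3 -m creep '9.18 0 0.4 -0.17 0 0 0; 9.18 0 0.82 -0.27 0 0 0; 9.18 0 1.25 -0.32 0 0 0; 9.18 0 1.68 -0.29 0 0 0'
```

```bash
python3 -m creep '9.18 -0.1 0 -3.3 0 0 0; 9.18 -0.1 -2.5 -3.3 0 0 0; 9.18 -0.1 -5.05 -3.3 0 0 0; 9.18 -0.1 -5.05 -1 0 0 0; 9.18 -0.1 -5.05 1.1 0 0 0'
python3 -m creep '9.18 0 1.3 0 0 0 0; 9.18 0 1.55 -0.35 0 0 0; 9.18 0 1.8 -0.7 0 0 0; 9.18 0 2.15 -0.95 0 0 0; 9.18 0 2.55 -1.2 0 0 0'
python3 -m creep '9.18 0 0.4 -0.15 0 0 0; 9.18 0 0.8 -0.25 0 0 0; 9.18 0 1.2 -0.3 0 0 0; 9.18 0 1.45 -0.3 0 0 0; 9.18 0 1.45 -0.3 0 0 0'
python3 -c "
from h import *
st()"
```

```text
clock: 12.9
position: [0.6093, 0.1559, 0.3113]
ee_rot: [0.054, 3.14, 0.001]
force: [0.2, 0.4, 0.3]
width: 0.998
gripper_force: 0.0
clock: 13.52
position: [0.6091, 0.1798, 0.3238]
ee_rot: [-0.056, -3.138, 0.006]
force: [-5.7, -7.4, -1.1]
width: 0.999
gripper_force: 3.7
clock: 14.15
position: [0.6096, 0.195, 0.3266]
ee_rot: [-0.055, -3.138, 0.005]
force: [-3.1, -6.3, -0.5]
width: 0.998
gripper_force: 3.0
t 14.15 S [-0.0471  0.0588  0.3266] rv [-0.055 -3.138  0.005] F [-3.1 -6.3 -0.5] w 9.16 gf 3.0
```

```bash
for i in 1 2; do :; done
python3 -m creep '9.18 0 0.15 0 0 0 0; 9.18 0 0.3 0 0 0 0; 9.18 0 0.3 0 0 0 0'
python3 -m creep '9.18 0 0.15 0 0 0 0; 9.18 0 0.3 0 0 0 0; 9.18 0 0.3 0 0 0 0'
python3 -m creep '9.18 0 0.15 0 0 0 0; 9.18 0 0.3 0 0 0 0; 9.18 0 0.3 0 0 0 0'
```

```text
clock: 14.52
position: [0.6098, 0.1969, 0.3265]
ee_rot: [-0.056, -3.138, 0.007]
force: [-4.2, -8.2, -0.6]
width: 1.003
gripper_force: 4.1
clock: 14.9
position: [0.6099, 0.198, 0.3263]
ee_rot: [-0.059, -3.137, 0.01]
force: [-4.9, -12.9, -0.9]
width: 1.006
gripper_force: 6.4
clock: 15.28
position: [0.61, 0.1991, 0.3261]
ee_rot: [-0.062, -3.137, 0.014]
force: [-6.1, -17.4, -0.3]
width: 1.003
gripper_force: 8.7
```

The force climbed from 7 to 17 N while the nut barely moved, so it is at its stop. I'll retract, check, and go to the lever.

```bash
python3 -m creep '9.18 0 -1.2 0 0 0 0; 9.18 0 -1.2 -4 0 0 0; 9.18 0 -1.2 -8 0 0 0; 6 0 -1.2 -8 0 0 0; 4 0 -1.2 -8 0 0 0'
python3 - <<'E'
from h import *
st()
plan([(4,.0115,-.121,.38,90,5)])
E
```

```text
clock: 15.9
position: [0.6104, 0.194, 0.4068]
ee_rot: [0.051, 3.141, 0.001]
force: [0.4, 0.1, -0.5]
width: 0.829
gripper_force: 0.0
t 15.9 S [-0.0461  0.0596  0.4068] rv [5.100e-02 3.141e+00 1.000e-03] F [ 0.4  0.1 -0.5] w 7.61 gf 0.0
python3 -m creep '4 3.61 -1.14 0.53 0 0 -0.4; 4 7.23 -2.29 1.07 0 0 -0.8; 4 10.84 -3.43 1.6 0 0 -1.1; 4 14.46 -4.58 2.14 0 0 -1.5; 4 18.07 -5.72 2.67 0 0 -1.9'
```

```bash
python3 -m creep '4 3.6 -1.15 0.5 0 0 -0.4; 4 7.2 -2.3 1 0 0 -0.8; 4 10.8 -3.4 1.6 0 0 -1.1; 4 14.5 -4.6 2.1 0 0 -1.5; 4 18.1 -5.7 2.7 0 0 -1.9'
python3 - <<'E'
from h import *
st()
P=[W(-.037*np.sin(.4+k*np.pi/2),.059,.275+.037*np.cos(.4+k*np.pi/2)) for k in range(4)]
crop("scene",260,130,310,180,8,"/tmp/a.png",P)
m=.2444
H=[W(m+a,b,z) for a in(-.039,.039) for b in(-.028,.028) for z in(.221,.187)]
H+=[W(m+a,b,.03) for a in(-.1,.1) for b in (-.14,.14)]
crop("top",240,145,340,245,4,"/tmp/b.png",H)
a=cv2.convertScaleAbs(cv2.imread("/tmp/a.png"),alpha=2,beta=10)
cv2.imwrite("pics/c6.png",np.hstack([a,cv2.imread("/tmp/b.png")]))
plan([(4,.0115,-.121,.286,90,3)])
E
```

```text
clock: 16.52
position: [0.4259, 0.1421, 0.3786]
ee_rot: [0.001, -3.14, 0.001]
force: [-0.9, 0.6, -0.2]
width: 0.436
gripper_force: 0.0
t 16.52 S [ 0.0122 -0.123   0.3786] rv [ 1.00e-03 -3.14e+00  1.00e-03] F [-0.9  0.6 -0.2] w 4.0 gf 0.0
python3 -m creep '4 -0.13 0.04 3.09 0 -0.1 0; 4 -0.27 0.08 6.18 0 -0.1 0; 4 -0.4 0.12 9.27 0 -0.2 0'
```

View pics/c6.png

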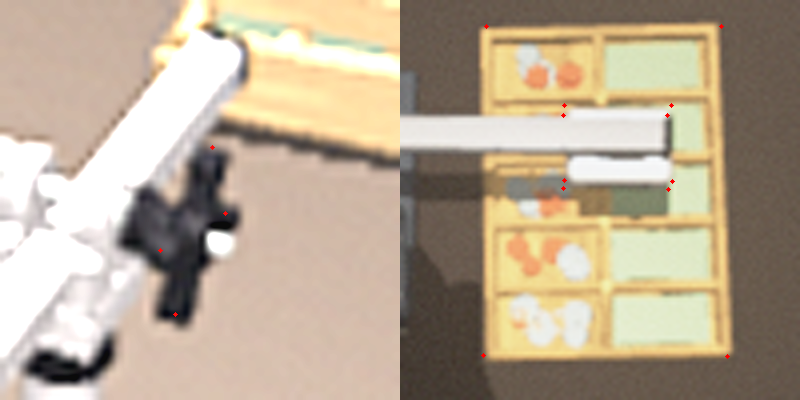

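The nut's arm ends coincide with the dots predicted for the stop ((212,148), (175,314)). The housing sits at 568–671 within the predicted 564–672, and the tray corners match to about 2 px. Next I'll grip the lever and close it.

```bash
python3 -m creep '4 -0.1 0 3 0 0 0; 4 -0.3 0 6.2 0 0 0; 3 -0.4 0 9.2 0 0 0; 1 -0.4 0 9.2 0 0 0; 0.5 -0.4 0 9.2 0 0 0' 15
python3 -m creep '0.5 0 0 0 0 0 0; 0.5 0 0 0 0 0 0; 0.5 0 0 0 0 0 0' 15
python3 - <<'E'
from h import *
st()
x=toS(telemetry.observe()["position"])[:2]; c=np.array([0,-.036]); v0=x-c
a0=np.degrees(np.arctan2(v0[1],v0[0]))%360; print(a0-185.04,np.linalg.norm(v0))
ts=[]; D=a0-185.04+1.5
for a in np.linspace(0,-D,14)[1:]:
    t=np.radians(a); M=np.array([[np.cos(t),-np.sin(t)],[np.sin(t),np.cos(t)]]); w=c+M@v0
    ts.append((.5,w[0],w[1],.287,90+a,1))
ts.append(ts[-1]); ts.append(ts[-1]); plan(ts)
E
```

```text
clock: 17.25
position: [0.4322, 0.1427, 0.2885]
ee_rot: [0.001, 3.141, 0.0]
force: [0.3, -0.2, 0.2]
width: 0.162
gripper_force: 0.0
clock: 17.62
position: [0.4324, 0.1429, 0.2887]
ee_rot: [-0.0, 3.139, 0.002]
force: [0.6, 0.1, 4.7]
width: 0.097
gripper_force: 15.0
t 17.62 S [ 0.0112 -0.1165  0.2887] rv [-0.000e+00  3.139e+00  2.000e-03] F [0.6 0.1 4.7] w 0.89 gf 15.0
92.8810973268265 0.08128258647918564
python3 -m creep '0.5 0.04 1.03 0.17 0.1 0.1 7.3; 0.5 -0.05 2.05 0.17 0.1 0.1 14.5; 0.5 -0.27 3.06 0.18 0.1 0.1 21.8; 0.5 -0.61 4.03 0.18 0.1 0.1 29; 0.5 -1.07 4.95 0.18 0.1 0.1 36.3'
python3 -m creep '0.5 0.04 1.03 0 0 0 7.3; 0.5 -0.05 2.05 0 0 0 14.5; 0.5 -0.27 3.06 0 0 0 21.8; 0.5 -0.61 4.03 0 0 0 29; 0.5 -1.07 4.95 0 0 0 36.3'
python3 -m creep '0.5 0.04 1.03 0 0 0 7.3; 0.5 -0.05 2.05 0 0 0 14.5; 0.5 -0.27 3.06 0 0 0 21.8; 0.5 -0.27 3.06 0 0 0 21.8; 0.5 -0.27 3.06 0 0 0 21.8'
```

```bash
python3 -m creep '0.5 0.05 1.05 0 0 0 7.3; 0.5 -0.05 2.05 0 0 0 14.5; 0.5 -0.25 3.05 0 0 0 21.8; 0.5 -0.6 4.05 0 0 0 29; 0.5 -1.05 4.95 0 0 0 36.3' 20
python3 -m creep '0.5 0.05 1.05 0 0 0 7.3; 0.5 -0.05 2.05 0 0 0 14.5; 0.5 -0.25 3.05 0 0 0 21.8; 0.5 -0.6 4.05 0 0 0 29; 0.5 -1.05 4.95 0 0 0 36.3'
python3 -m creep '0.5 0.05 1.05 0 0 0 7.3; 0.5 -0.05 2.05 0 0 0 14.5; 0.5 -0.25 3.05 0 0 0 21.8; 0.5 -0.25 3.05 0 0 0 21.8; 0.5 -0.25 3.05 0 0 0 21.8'
python3 - <<'E'
from h import *
st()
x=toS(telemetry.observe()["position"])[:2]-[0,-.036]
print(np.degrees(np.arctan2(x[1],x[0]))%360-185.04,np.linalg.norm(x))
E
```

```text
clock: 18.25
position: [0.4442, 0.1917, 0.2887]
ee_rot: [0.985, 2.979, 0.002]
force: [7.9, -3.4, 2.6]
width: 0.1
gripper_force: 20.1
clock: 18.88
position: [0.482, 0.2242, 0.2887]
ee_rot: [1.865, 2.524, 0.002]
force: [4.7, -6.2, 4.9]
width: 0.095
gripper_force: 20.3
clock: 19.5
position: [0.5099, 0.2304, 0.2884]
ee_rot: [2.306, 2.132, -0.003]
force: [-3.4, -6.9, 8.2]
width: 0.107
gripper_force: 19.9
t 19.5 S [-0.079  -0.0421  0.2884] rv [ 2.306  2.132 -0.003] F [-3.4 -6.9  8.2] w 0.98 gf 19.9
-0.6091640235104592 0.07921128446537856
```

```bash
python3 -m creep '0.5 0 0.15 0 0 0 0; 0.5 0 0.3 0 0 0 0; 0.5 0 0.3 0 0 0 0'
python3 -m creep '0.5 0 0 0 0 0 0; 2 0 0 0 0 0 0; 3 0 0 0 0 0 0; 3 0 0 -3 0 0 0; 4 0 0 -8 0 0 0'
python3 -m creep '4 3 -8 -1 0 0 0; 4 5 -14 -1 0 0 0; 4 7 -18 -1 0 0 0; 4 8 -20 -1 0 0 0; 4 8 -20 -1 0 0 0'
python3 - <<'E'
from h import *
st()
P=[W(-.085,-.0435,.284),W(-.12,-.0435,.284)]
m=.2444
H=[W(m+a,b,z) for a in(-.039,.039) for b in(-.028,.028) for z in(.221,.187)]
crop("top",120,130,340,240,3.6,"pics/c7.png",H+P)
E
```

```text
clock: 19.88
position: [0.5101, 0.2305, 0.2882]
ee_rot: [-2.304, -2.132, 0.009]
force: [-15.1, -6.8, 15.9]
width: 0.102
gripper_force: 20.1
clock: 20.5
position: [0.5122, 0.2318, 0.3671]
ee_rot: [-2.305, -2.134, 0.006]
force: [1.1, 0.9, 0.9]
width: 0.387
gripper_force: 0.0
clock: 21.12
position: [0.3177, 0.3286, 0.3778]
ee_rot: [-2.3, -2.139, -0.001]
force: [-0.2, -0.4, 0.2]
width: 0.435
gripper_force: 0.0
t 21.12 S [-0.1704 -0.2376  0.3778] rv [-2.300e+00 -2.139e+00 -1.000e-03] F [-0.2 -0.4  0.2] w 3.99 gf 0.0
```

View pics/c7.png

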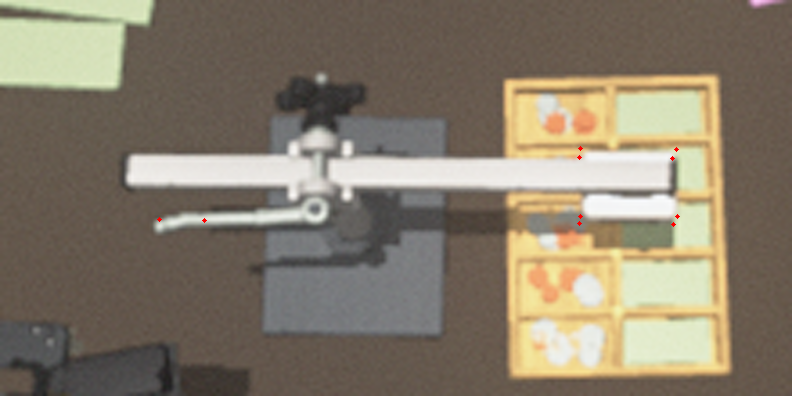

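The final picture shows the lever closed along the boom (155–315, 210–228), the nut at its stop and the housing at 583–677, against a predicted 579–677. The camera is still centred on the tray to about 1–2 mm, and the gripper is clear of everything.

```bash
python3 -c "
from cell import job
print(job.sign_off())"
```

```text
the job is handed in; nothing more can be done
None
```

I opened the lever fully, slid the camera over the middle of the coin tray (to within about 1–2 mm in the top camera view, taking the lens as central in its housing), ran the nut to its stop, closed the lever flat along the boom and handed the job in at about 21 s; I don't have the verdict.

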